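Find the rocking lid in a carton of grease pots and press it home

ROBOT

A 7-joint arm with a two-finger parallel gripper is mounted at the origin on the work surface. World frame = base frame: x ahead of the robot, y to its left, z up, the work surface at z = 0. Lengths are in mm, angles in rad, forces in N, time in s.
With the tool pointing down it reaches from about 425 to 875 mm from the base axis. Payload 4.7 kg.
Tool frame: the origin (TCP) lies at the very end of the fingers, on their centre line; the grasp point (between the pads) lies 19 mm behind it; z points along the fingers, y is the line along which they close (so a half turn about z gives the same grasp; the last joint's range is limited). The gripper opens to 85 mm and grips with 20 to 120 N. Pads are 22 mm wide; open, the fingers measure 114 mm over their backs; the gripper's body (76 mm by 85 mm) begins 54 mm behind the grasp point. The pads swing forward as they close: fully open they stand 13 mm farther back than shut.
Start: joints at [1.129, 0.321, -0.07, 1.45, 0.023, 1.371, -0.057], TCP at [286.102, -583.67, 231.349] pointing down, gripper open.
Joint ranges: [-2.86, 2.86], [-0.3, 2.09], [-1.38, 1.24], [0.06, 2.45], [-1.56, 4.7], [0.09, 2.05], [-2.69, 2.69]. Speed limits (rad/s): [2.57, 2.57, 3.14, 3.14, 3.14, 3.14, 3.14].

INTERFACE

Orientations are given as a rotation vector (axis times angle).
In Python, from rig import manip gives the robot as it stands.
- The arm moves only by the tool play_rows, never from a script. Its argument "targets" is a list that holds one entry, the list of rows, each a list of 4 numbers: the shift along the tool's x, y, z in m, then the turn about the tool's z in degrees. A call has 1 to 12 rows; each row is the pose to reach, as a shift and turn from the pose commanded when the call began, along the tool's axes at that moment; what a row does not reach only later rows make up. A row lasts 1/12 s, in which the tool goes at most 41.7 mm and 7.16 degrees, less where a joint would pass 70% of its speed; a pose out of reach is approached as far as the arm can. A call with a gripper value outside its range is refused whole. "hand" is the closure, from -1 (fully open) to 1 (shut), set as the call begins (left out, the last holds). The fingers move at their own pace and stop on an object; "squeeze" is the grip in N (left out, the last holds). Time passes only in rows, so rows that repeat a pose let the fingers close. It gives the time, the measured TCP pose, the force, the opening and the grip force at its end, in the units of the state.
- manip.read_state(): the state, without advancing time (a new reading comes with each control period).
- manip.camera(name): name is "scene" or "side" or "wrist"; returns the picture (384x512x3 uint8, blue, green, red); there is no depth.
- manip.camera_model(name): a dict with "fx", "fy", "cx", "cy" (pixels), "cam_to_world" (4x4, takes a point from camera to world coordinates); the wrist camera has in their place "hand_eye" (4x4, takes a point from camera to tool coordinates, whose origin is the TCP and whose axes are the flange's). Camera axes: x right, y down, z forward; pixel columns grow to the right and rows downward; lengths in mm; the calibration is good to about 2 mm. The wrist camera is an equidistant fisheye: a pixel r from the principal point sees the ray r / f radians off the axis. A picture is of the moment at which its call begins: read the wrist's pose just before it. camera_model takes no time and is no camera call.
- manip.finish_job(): hands the job in; it is judged then, once.
The state is a dict: "time": time; "qpos": joint angles; "dq": joint speeds; "tau": joint torques, N m; "eef_pos": TCP position; "ee_rot": TCP orientation; "wrist_force": force on the tool from outside, world axes, zero at the start; "torque": the same for the moment, N m; "grip_width": opening from 0.0 (shut) to 1.0 (fully open); "gripper_force": force on a finger pad.
Only numpy, scipy, OpenCV 4.12 (cv2) and the standard library are available. Lean on these libraries where they do the work, as an engineer would, in place of code of your own. Each camera call takes 0.05 s, during which the arm holds its last target. There are 200 camera calls.

TASK

One of the four red lids in the carton is not fully on: lightly press near the edge of one lid after another until you find the one that rocks, then press that lid firmly in the middle until it is fully home and level. Finish while still holding it pressed down with the fingertips, and do not pick up or disturb the bottle, can and small box that stand around the carton.

Things in the scene. Friction and masses are not known exactly. Their poses are not given: they have to be found in the camera images.
- carton: Open cardboard carton, 232 mm square, walls 58 mm high, fixed to the bench; four green pots of grease stand in it, 54 mm from its middle along both its x and y. Origin: middle of its underside. Each pot has a red lid; three lids are sound, one, any of the four, is loose. They look alike.
- lid_1: One of four identical round red lids, 90 mm across, skirt 18 mm deep. Origin: the middle of its flat top (small white disc), 92 mm above the bench, the same for all four at the start; z up, x and y along the carton's sides. Lids cannot be drawn upwards. A sound lid rests firmly on its pot and does not give, wherever it is pressed.
- lid_2: Another lid, same size and origin. Whichever lid is loose rocks: a light press (1 to 3 N) 25 to 35 mm from its middle tips it by 0.1 to 0.16 rad, so that the pressed place sinks 3 to 5 mm until that side meets the pot; let go, it swings back level. Pressing near the edge does not seat it fully.
- lid_3: Another lid, same size and origin. The loose lid is seated by pressing its middle: under about 9 N it stays up; with more than about 10 N it slides 6 mm straight down, meets its pot, stays down when let go, and rocks no more.
- lid_4: Another lid, same size, origin and behaviour as the others. Any of the four may be the loose one.
- oil_bottle: Bystander: red oil bottle standing loose beside the carton, 58 x 90 mm, 205 mm tall with its black cap; origin at the middle of its underside, z up.
- spray_can: Bystander: blue spray can standing loose at the other side of the carton, 54 mm across, 170 mm tall; origin at the middle of its underside, z up.
- plug_box: Bystander: small brown and yellow carton standing loose beyond the pots, 50 x 50 x 90 mm tall; origin at the middle of its underside, z up.

How it is judged:
By the outcome, as a careful person would: the job done as asked, in the order asked, and still so for the second after the job is handed in, while the arm keeps its last pose, push and grip.
It also fails if it takes over 48 s, if anything falls off the work surface, if the arm or the gripper's body presses on something with over 40 N, if the wrist force passes 120 N, or if a joint passes its speed limit or range.

## Working session

There is one attempt and no reset: what is moved stays moved. The work goes in short steps, Python scripts to look and compute and a tool call to move; the robot and the scene stay as the last step left them, time stands still between calls to the robot, and variables do not carry over. Pictures are saved under pics/ and viewed, at most 10 in all, crops included, and the job is handed in when it is done.

Besides the shell and the picture viewer there is one more tool, called after "Request:" as name([rows], argument=value, ...), one row to a line, values as JSON. play_rows: Moves the arm, as the interface text tells. Its arguments: {"type":"object","properties":{"targets":{"type":"array"},"hand":{"type":"number"},"squeeze":{"type":"number"}},"required":["targets"]}

```bash
mkdir -p pics; cat > h.py <<'E'
import numpy as np, cv2
from rig import manip
def ray(name,u,v):
    m=manip.camera_model(name); T=np.array(m["cam_to_world"])
    d=T[:3,:3]@np.array([(u-m["cx"])/m["fx"],(v-m["cy"])/m["fy"],1]); return T[:3,3],d
def onplane(name,u,v,z):
    o,d=ray(name,u,v); return o+d*(z-o[2])/d[2]
E
python3 - <<'E'
from h import *
a=manip.camera("scene"); b=manip.camera("side")
cv2.imwrite("pics/scene.png",a); cv2.imwrite("pics/side.png",b)
s=manip.read_state(); print(s["eef_pos"],s["ee_rot"],s["wrist_force"],s["time"])
for n,im in(("scene",a),("side",b)):
    w=((im.min(2)>150)).astype(np.uint8)
    k,l,st,c=cv2.connectedComponentsWithStats(w)
    print(n,np.array(manip.camera_model(n)["cam_to_world"])[:3,3])
    for i in range(1,k):
        if 8<st[i,4]<600: print(c[i].round(1),st[i,2:],onplane(n,*c[i],92).round(1))
E
```

```text
[ 285.87929441 -583.21346852  230.29712251] [-3.05867578e+00 -7.09537500e-01  8.03824269e-04] [-0.875476    0.01706925 -0.33833477] 0.1
scene [1002.85670991  643.17231831  828.78779531]
[267.7  27.1] [15  7 78] [ 114.3 -649.5   92. ]
[246.5  33.5] [14  7 70] [ 206.4 -647.9   92. ]
[213.4  39.3] [16  8 87] [ 327.1 -672.3   92. ]
[187.8  46.2] [14  7 35] [ 424.6 -675.5   92. ]
[217.1  89. ] [ 18   9 133] [ 470.6 -390.9   92. ]
[287.2 138.6] [10  6 49] [431.9 -86.   92. ]
[249.7 150.1] [10  7 55] [539.8 -99.7  92. ]
[308.1 163.6] [11  7 59] [446.   21.7  92. ]
[269.  176.6] [11  8 67] [553.3   8.   92. ]
side [ 524.04820228 -679.29226068  576.33838559]
[212.6 195. ] [12  7 71] [445.4  23.6  92. ]
[259.3 197.6] [12  8 74] [552.1   9.4  92. ]
[202.4 224.8] [14  9 97] [431.4 -83.8  92. ]
[254.6 227.8] [ 14   9 103] [538.4 -97.5  92. ]
[416.3 251.9] [3 5 9] [ 841.7 -179.3   92. ]
[423.2 258.4] [5 5 9] [ 847.7 -196.9   92. ]
[424.5 264.7] [ 8  6 22] [ 843.6 -212.8   92. ]
[  1.4 272.9] [ 4  3 11] [  90.7 -204.6   92. ]
[436.7 276.4] [ 6  7 14] [ 853.6 -241.6   92. ]
[441.8 275.9] [ 7  6 13] 
[... 1995 characters left out ...]
4 12] [ 722.3 -403.    92. ]
[271.5 374.7] [ 9 11 34] [ 552.5 -407.9   92. ]
[304.5 372.2] [ 5  9 18] [ 597.6 -406.1   92. ]
[259.1 376.3] [ 7 12 28] [ 535.6 -409.4   92. ]
[281.  371.9] [ 5  5 13] [ 565.7 -404.5   92. ]
[353.6 374.4] [ 5  6 12] [ 663.8 -411.9   92. ]
[153.8 375.4] [ 4  5 14] [ 393.7 -402.6   92. ]
[249.5 374.5] [ 6  6 12] [ 522.7 -406.4   92. ]
[282.8 377.8] [17 12 52] [ 567.3 -412.7   92. ]
[238.8 376.7] [ 6  5 16] [ 508.3 -408.9   92. ]
[424.5 377.5] [ 5  6 13] [ 758.3 -420.    92. ]
[171.4 380.5] [ 4  7 11] [ 418.5 -410.5   92. ]
[326.7 380. ] [10  8 24] [ 625.8 -418.2   92. ]
[162.5 381.1] [ 6  6 13] [ 406.9 -410.9   92. ]
[182.2 381.3] [ 5  4 12] [ 433.  -412.2   92. ]
```

View pics/scene.png

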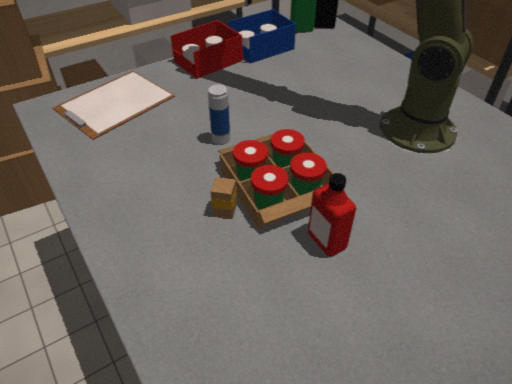

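View pics/side.png

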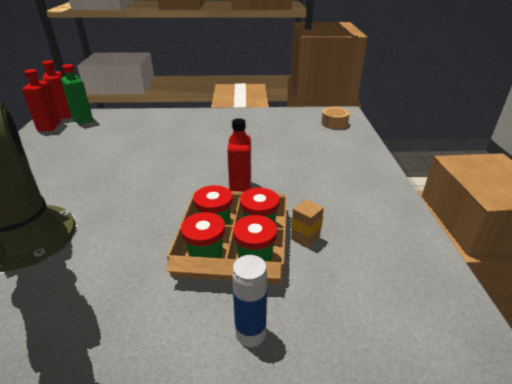

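The scene view shows four lids: white discs at (287,139), (250,150), (308,164) and (269,177). The bottle cap is at (338,181), the can top at (217,91) and the box at (224,195). The side view shows the same things: bottle cap (239,125), can top (250,265), box (307,210).

```bash
python3 - <<'E'
from h import *
from scipy.spatial.transform import Rotation as R
for n,p,z in(("bottle",(338,178),205),("can",(217,90),170),("box",(225,183),90)): print(n,onplane("scene",*p,z).round())
for n,p,z in(("bottle",(239,123),205),("can",(250,264),170),("box",(307,211),90)): print(n,onplane("side",*p,z).round())
s=manip.read_state(); M=R.from_rotvec(s["ee_rot"]).as_matrix()
print(M.round(3)); print(np.array(manip.camera_model("wrist")["hand_eye"]).round(2))
A,B,C,D=map(np.array,((431.7,-84.9),(539.1,-98.6),(445.7,22.6),(552.7,8.7)))
print("yaw",np.degrees([np.arctan2(*(B-A)[::-1]),np.arctan2(*(D-C)[::-1])]), "tool yaw",np.degrees(np.arctan2(M[1,0],M[0,0])))
ex=((B-A)+(D-C));ex/=np.linalg.norm(ex)
for n,P in zip("ABCD",(A+32*ex,B-32*ex,C+32*ex,D-32*ex)):
    print(n,P.round(1),"tool shift",(M.T@(np.array([*P,130])-s["eef_pos"])).round(1))
E
```

```text
bottle [507. 184. 205.]
can [ 530. -277.  170.]
box [652. -32.  90.]
bottle [508. 168. 205.]
can [ 527. -277.  170.]
box [654. -42.  90.]
[[ 0.898  0.44  -0.001]
 [ 0.44  -0.898  0.002]
 [-0.    -0.002 -1.   ]]
[[ 0.0000e+00 -9.6000e-01 -2.8000e-01  7.2090e+01]
 [ 1.0000e+00  0.0000e+00  0.0000e+00  1.4000e-01]
 [-0.0000e+00 -2.8000e-01  9.6000e-01 -1.4243e+02]
 [ 0.0000e+00  0.0000e+00  0.0000e+00  1.0000e+00]]
yaw [-7.26942057 -7.40164631] tool yaw 26.120431648123226
A [463.4 -89. ] tool shift [ 377.  -365.4  100.9]
B [507.4 -94.5] tool shift [ 414.  -341.1  100.9]
C [477.4  18.5] tool shift [ 436.9 -455.8  101.1]
D [521.   12.8] tool shift [ 473.5 -431.5  101. ]
```

Request:
play_rows([
  [[0.03,-0.03,0,3],[0.065,-0.063,0,7],[0.1,-0.097,0,11],[0.135,-0.13,0,15],[0.17,-0.165,0,19],[0.205,-0.2,0,23],[0.24,-0.233,0,27],[0.275,-0.267,0,30],[0.31,-0.3,0.02,33.4],[0.34,-0.33,0.045,33.4],[0.365,-0.353,0.07,33.4],[0.377,-0.365,0.09,33.4]],
], hand=1, squeeze=30)

```text
time: 1.1
eef_pos: [451.6, -124.9, 167.4]
ee_rot: [3.134, -0.198, 0.004]
wrist_force: [0.8, -0.8, -0.0]
grip_width: 0.001
gripper_force: 0.0
```

Request:
play_rows([
  [[0,0,0.01,0],[0,0,0.02,0],[0,0,0.02,0]],
])

```text
time: 1.35
eef_pos: [448.7, -127.3, 144.9]
ee_rot: [-3.135, 0.2, 0.006]
wrist_force: [-0.3, -1.3, -0.9]
grip_width: -0.003
gripper_force: 0.0
```

Request:
play_rows([
  [[0.005,-0.02,0.01,0],[0.0097,-0.0399,0.02,0],[0.0097,-0.0399,0.035,0],[0.0097,-0.0399,0.045,0],[0.0097,-0.0399,0.045,0]],
])

```text
time: 1.77
eef_pos: [463.5, -90.2, 100.4]
ee_rot: [-3.135, 0.204, 0.006]
wrist_force: [-0.7, -0.6, 0.5]
grip_width: -0.004
gripper_force: 0.0
```

Request:
play_rows([
  [[0,0,0.003,0],[0,0,0.006,0],[0,0,0.007,0],[0,0,0.007,0],[0,0,0.007,0]],
])

```text
time: 2.18
eef_pos: [465.4, -89.0, 95.5]
ee_rot: [3.135, -0.2, 0.001]
wrist_force: [0.5, -0.7, 1.1]
grip_width: -0.0
gripper_force: 0.0
```

Request:
play_rows([
  [[0,0,0.001,0],[0,0,0.001,0],[0,0,0.001,0]],
])

```text
time: 2.43
eef_pos: [465.3, -88.7, 94.2]
ee_rot: [3.135, -0.199, 0.0]
wrist_force: [0.2, -0.3, 0.4]
grip_width: -0.0
gripper_force: 0.0
```

Request:
play_rows([
  [[0,0,0.001,0],[0,0,0.001,0],[0,0,0.001,0]],
])

```text
time: 2.68
eef_pos: [465.2, -88.6, 93.1]
ee_rot: [3.135, -0.199, -0.0]
wrist_force: [0.5, 0.5, 0.2]
grip_width: -0.004
gripper_force: 0.0
```

Request:
play_rows([
  [[0,0,0.001,0],[0,0,0.001,0],[0,0,0.001,0]],
])

```text
time: 2.93
eef_pos: [465.2, -88.7, 92.1]
ee_rot: [3.135, -0.2, -0.0]
wrist_force: [0.9, -0.4, -0.5]
grip_width: 0.0
gripper_force: 0.0
```

Request:
play_rows([
  [[0,0,0.001,0],[0,0,0.001,0],[0,0,0.001,0]],
])

```text
time: 3.18
eef_pos: [465.3, -88.7, 91.8]
ee_rot: [3.135, -0.2, 0.0]
wrist_force: [-3.0, -0.2, 5.7]
grip_width: 0.002
gripper_force: 2.8
```

Request:
play_rows([
  [[0,0,-0.004,0],[0,0,-0.009,0],[0.02,0,-0.009,0],[0.0425,0,-0.009,0],[0.0425,0,-0.005,0],[0.0425,0,-0.003,0],[0.0425,0,-0.003,0],[0.0425,0,-0.003,0]],
])

```text
time: 3.85
eef_pos: [506.2, -93.9, 93.7]
ee_rot: [3.135, -0.2, -0.003]
wrist_force: [-0.1, 0.2, -0.1]
grip_width: 0.0
gripper_force: 0.0
```

Request:
play_rows([
  [[0,0,0.001,0],[0,0,0.001,0],[0,0,0.001,0]],
])

```text
time: 4.1
eef_pos: [507.1, -94.1, 93.2]
ee_rot: [3.135, -0.2, 0.0]
wrist_force: [0.2, 0.1, 0.2]
grip_width: -0.003
gripper_force: 0.0
```

Request:
play_rows([
  [[0,0,0.001,0],[0,0,0.001,0],[0,0,0.001,0]],
])

```text
time: 4.35
eef_pos: [507.3, -94.1, 92.1]
ee_rot: [3.135, -0.2, 0.0]
wrist_force: [-0.7, -0.2, 0.4]
grip_width: -0.002
gripper_force: 0.0
```

Request:
play_rows([
  [[0,0,0.0005,0],[0,0,0.0005,0],[0,0,0.0005,0]],
])

```text
time: 4.6
eef_pos: [507.4, -94.1, 91.9]
ee_rot: [3.135, -0.2, -0.0]
wrist_force: [-1.8, 0.8, 4.9]
grip_width: 0.002
gripper_force: 2.0
```

Request:
play_rows([
  [[0,0,-0.006,0],[0,0,-0.012,0],[0,-0.035,-0.012,0],[0,-0.07,-0.012,0],[0,-0.1,-0.012,0],[0,-0.108,-0.01,0],[0,-0.108,-0.006,0],[0,-0.108,-0.003,0],[0,-0.108,-0.0025,0],[0,-0.108,-0.0025,0]],
])

```text
time: 5.43
eef_pos: [520.6, 10.9, 93.5]
ee_rot: [3.134, -0.204, -0.002]
wrist_force: [-0.4, -0.2, 0.2]
grip_width: 0.003
gripper_force: 0.0
```

Request:
play_rows([
  [[0,0,0.001,0],[0,0,0.001,0],[0,0,0.001,0]],
])

```text
time: 5.68
eef_pos: [521.1, 12.3, 93.1]
ee_rot: [3.135, -0.201, 0.0]
wrist_force: [0.5, -0.6, 0.5]
grip_width: -0.001
gripper_force: 0.0
```

Request:
play_rows([
  [[0,0,0.0005,0],[0,0,0.0005,0],[0,0,0.0005,0]],
])

```text
time: 5.93
eef_pos: [521.1, 13.0, 92.6]
ee_rot: [3.135, -0.2, 0.0]
wrist_force: [-0.4, 0.6, 0.2]
grip_width: -0.002
gripper_force: 0.0
```

Request:
play_rows([
  [[0,0,0.0005,0],[0,0,0.0005,0],[0,0,0.0005,0]],
])

```text
time: 6.18
eef_pos: [521.1, 13.1, 92.1]
ee_rot: [3.135, -0.199, -0.0]
wrist_force: [0.4, 0.1, 0.2]
grip_width: 0.001
gripper_force: 0.0
```

Request:
play_rows([
  [[0,0,0.0005,0],[0,0,0.0005,0],[0,0,0.0005,0]],
])

```text
time: 6.43
eef_pos: [521.1, 13.1, 91.6]
ee_rot: [3.135, -0.199, 0.0]
wrist_force: [0.3, 0.3, -0.4]
grip_width: 0.002
gripper_force: 0.1
```

Request:
play_rows([
  [[0,0,0.0005,0],[0,0,0.0005,0],[0,0,0.0005,0]],
])

```text
time: 6.68
eef_pos: [521.1, 13.1, 91.1]
ee_rot: [3.135, -0.199, 0.0]
wrist_force: [-0.2, -0.3, 0.3]
grip_width: 0.004
gripper_force: 0.2
```

Request:
play_rows([
  [[0,0,0.0005,0],[0,0,0.0005,0],[0,0,0.0005,0]],
])

```text
time: 6.93
eef_pos: [521.1, 13.1, 90.6]
ee_rot: [3.135, -0.199, 0.0]
wrist_force: [0.4, 0.4, 1.4]
grip_width: 0.002
gripper_force: 0.3
```

Request:
play_rows([
  [[0,0,0.0005,0],[0,0,0.001,0],[0,0,0.001,0]],
])

```text
time: 7.18
eef_pos: [521.1, 13.1, 89.6]
ee_rot: [3.135, -0.2, 0.0]
wrist_force: [-0.4, -0.0, 0.9]
grip_width: 0.002
gripper_force: 0.6
```

Request:
play_rows([
  [[0,0,0.0005,0],[0,0,0.001,0],[0,0,0.001,0]],
])

```text
time: 7.43
eef_pos: [521.2, 13.0, 88.7]
ee_rot: [3.135, -0.2, 0.001]
wrist_force: [-0.1, 0.4, 1.3]
grip_width: 0.002
gripper_force: 0.8
```

Request:
play_rows([
  [[0,0,0.0005,0],[0,0,0.0007,0],[0,0,0.0007,0]],
])

```text
time: 7.68
eef_pos: [521.3, 13.0, 88.1]
ee_rot: [3.135, -0.2, 0.001]
wrist_force: [0.9, -0.7, 4.0]
grip_width: 0.001
gripper_force: 1.5
```

```bash
python3 - <<'E'
from h import *
cv2.imwrite("pics/rock.png",cv2.resize(manip.camera("side")[150:280,150:310],None,fx=4,fy=4))
E
```

```text
(no output)
```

View pics/rock.png

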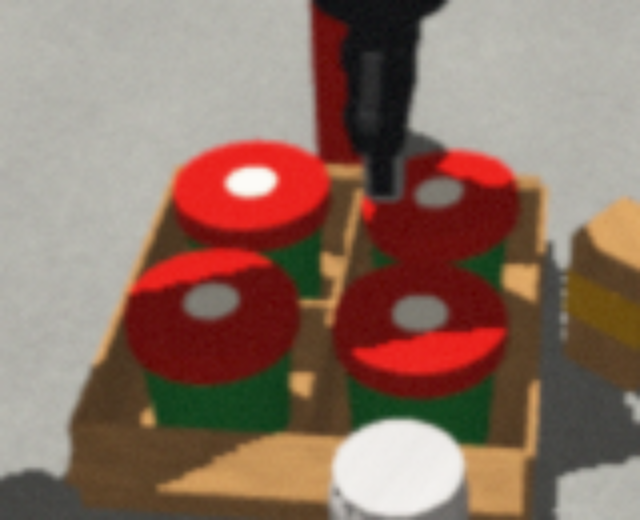

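The tip is on the far-right lid's left edge (crop ≈(385,190)) and that lid is visibly tilted. It sank about 4 mm and then stopped, so this is the loose lid. Next I press its middle.

Request:
play_rows([
  [[0,0,-0.005,0],[0,0,-0.01,0],[0.015,0,-0.01,0],[0.0317,0,-0.01,0],[0.0317,0,-0.008,0],[0.0317,0,-0.006,0],[0.0317,0,-0.005,0],[0.0317,0,-0.005,0],[0.0317,0,-0.005,0]],
])

```text
time: 8.48
eef_pos: [551.6, 9.1, 92.7]
ee_rot: [3.135, -0.199, -0.002]
wrist_force: [-1.1, -0.5, 0.5]
grip_width: 0.006
gripper_force: 0.0
```

Request:
play_rows([
  [[0,0,0.0005,0],[0,0,0.001,0],[0,0,0.0013,0],[0,0,0.0016,0],[0,0,0.002,0],[0,0,0.002,0]],
])

```text
time: 8.98
eef_pos: [552.5, 9.0, 91.7]
ee_rot: [3.135, -0.2, -0.0]
wrist_force: [-2.4, -1.3, 5.4]
grip_width: -0.002
gripper_force: 2.9
```

Centred and in contact; press harder.

Request:
play_rows([
  [[0,0,0.0005,0],[0,0,0.001,0],[0,0,0.0015,0],[0,0,0.002,0],[0,0,0.003,0],[0,0,0.004,0],[0,0,0.005,0],[0,0,0.005,0],[0,0,0.005,0]],
])

```text
time: 9.73
eef_pos: [552.5, 9.1, 87.0]
ee_rot: [3.135, -0.2, -0.0]
wrist_force: [-3.3, -0.3, 8.3]
grip_width: -0.004
gripper_force: 3.9
```

Request:
play_rows([
  [[0,0,0.001,0],[0,0,0.0015,0],[0,0,0.002,0],[0,0,0.0025,0],[0,0,0.003,0],[0,0,0.003,0],[0,0,0.003,0]],
])

```text
time: 10.32
eef_pos: [552.5, 9.1, 85.7]
ee_rot: [3.134, -0.199, -0.0]
wrist_force: [-8.8, -0.2, 18.5]
grip_width: -0.001
gripper_force: 9.6
```

Request:
play_rows([
  [[0,0,0.0005,0],[0,0,0.0005,0],[0,0,0.0005,0],[0,0,0.0005,0],[0,0,0.0005,0],[0,0,0.0005,0]],
])

```text
time: 10.82
eef_pos: [552.6, 9.1, 85.7]
ee_rot: [3.134, -0.2, -0.0]
wrist_force: [-9.7, -1.1, 21.8]
grip_width: 0.003
gripper_force: 11.0
```

```bash
python3 - <<'E'
from h import *
cv2.imwrite("pics/end.png",cv2.resize(manip.camera("side")[110:350,130:340],None,fx=2.5,fy=2.5))
E
```

```text
(no output)
```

View pics/end.png

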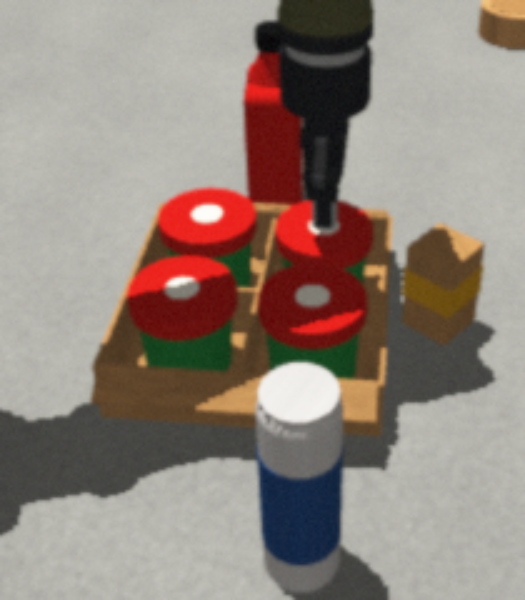

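The fingertips rest on the white disc of the far-right lid (crop ≈(323,228)). That lid is level and lower than before, and the bottle, can and box still stand where they were.

```bash
python3 -c "
from rig import manip
print(manip.finish_job())"
```

```text
the job is handed in; nothing more can be done
None
```

The loose lid was the one at about (553, 9) mm: it rocked about 4 mm under a light edge press. I pressed its middle down 6 mm until it was fully home and handed the job in still holding it at about 22 N. Two other lids tested sound, the fourth was not pressed, and the bottle, can and box were not touched.

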